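# Set the keeper tweezers to the gap gauge

## Task

Lower the open lid of the black gauge case fully shut without slamming it, so that the gap gauge on top of the lid faces up. Then pick up the sprung steel tweezers from the bench, bring their two tips just above the gauge's two marked lines, in line with them and not touching the case, and squeeze the tweezers until the tips are as far apart as the lines (14 mm). Finish while holding the tweezers there with that gap kept steady; do not let go, and leave the other things on the bench where they are.

Things in the scene. Friction and masses are not known exactly. Their poses are not given: they have to be found in the camera images.
- lid (a joint): Hinge of the case's lid, rad: 0 = shut, grows as it opens upward; stop at 1.7. Stiff hinge: the lid stays at any angle (about 2 N at its free edge moves it). Starts open, 0.9 to 1.4.
- case: Black plastic gauge case, fixed to the bench, 130 (x) by 160 (y) by 45 mm high without its lid. Origin at the centre of its underside; x points from its front to its rear, z up. The lid (130 by 160 by 8 mm) is hinged on the rear (+x) upper edge; shut, its top is 53 mm above the bench. Small steel collets lie in the compartments and stay there.
- lid_hinge (a point): Middle of the lid's hinge line: the case's rear upper edge, 45 mm above the bench; the hinge line runs along the case's y. The lid's underside passes through it.
- lid_tab (a point): Point on the top (outer) face of the lid's finger tab, 140 mm from the hinge line; the tab is 60 mm wide, 6 mm thick and reaches 13 mm past the lid's free front edge, 143 mm from the hinge. When the lid is open the outer face is the side away from the front (to +x of the case).
- gauge (a point): Gap gauge on the lid's outer face, 65 mm from the hinge line: a bright metal plate 60 by 50 mm with two dark lines, each 30 mm long, parallel to the case's x, 14 mm apart (7 mm to either side of this point). Point at the centre between the lines, on the lid's face; with the lid shut its x, y and z are parallel to the case's.
- tweezers: Sprung steel tweezers, loose, lying on their side on the bench, 168 mm long, about 80 g. Origin at the underside, midway along; x points to the tips, y is the squeezing line, z up. Rear block (16 by 18 by 20 mm) at x = -75 mm; fixed arm on +y (part of this body), hinged arm on -y. Each arm has a black grip pad, 34 mm long, 20 mm tall (z 0 to 20), centred at x = 20 mm.
- grip (a point): Point on the tweezers' x axis at the grip pads, x = 20 mm, 10 mm above the underside, 63 mm behind the tips. Fixed pad's outer face: flat, 17 mm to +y of it. Moving pad's outer face: 28 mm to -y of it when open, 17 mm (parallel to the fixed one) at the 14 mm gap; so the width over the pads is 45 mm open, 34 mm at the 14 mm gap.
- jaw (a joint): Hinge of the moving arm at the rear block, 95 mm behind the pads' middle, rad: 0 = sprung open (tip gap 32 mm), grows as squeezed; 0.1125 = 14 mm gap; 16 mm less per 0.1 rad; stop at 0.19. One mm of squeeze at the pads closes the tips by 1.7 mm. Its spring pushes back at the pads with about 5 N open, 10 N at the 14 mm gap, and reopens the tweezers when released.
- tip_fixed (a point): Inner face of the fixed arm's tip, at x = 83 mm, y = +7 mm in the tweezers' frame, 10 mm above their underside. The tip is 8 mm tall.
- tip_moving (a point): Inner face of the hinged arm's tip, facing the fixed tip, 10 mm above the underside. Tip gap = distance between these two points.
- socket: Bystander: upright steel socket, 26 mm across, 38 mm tall, origin under its centre; leave it.
- bolt: Bystander: dark bolt standing on its 24 mm head, 45 mm tall, origin under its centre; leave it.
- bearing: Bystander: steel bearing ring, 40 mm across, 14 mm tall, origin under its centre; leave it.
- rod: Bystander: dark steel adjusting rod 150 mm long with two square collars, lying at the back, origin under its middle; leave it.
- tub: Bystander: white plastic tub, 90 mm across, 95 mm tall, at the back, origin under its centre; leave it.
- spanner: Bystander: steel spanner, 180 mm long, lying at the left, origin under its middle; leave it.
- driver: Bystander: screwdriver, 200 mm long, lying at the right, origin under its middle; leave it.
There are look-alikes about, which are no part of the job. Several things have the shape of the tweezers; the one meant has the colours described above.

How it is judged (in metres and radians):
On the way, in this order (a step that is already met when the one before it is completed fails the run):
1. the lid is shut, with the tweezers still on the bench (value of joint lid below 0.05 rad and height (world z) of tweezers below 0.02 m), for 0.2 s.
2. the tweezers are lifted clear of the bench (height (world z) of tweezers above 0.04 m), for 0.2 s.
At the end, for the whole second after the job is handed in: Lid within 0.05 rad of shut; tweezers held level (0.35 rad) by the fingers alone, at rest, neither touching the case; tip gap steady at 14 +-2 mm; both tips within 16 mm (from above) of the gauge centre and 3 to 35 mm above it; tweezers within 0.25 rad of the lines (value of joint lid below 0.05 rad and distance between tip_fixed and tip_moving between 0.012 and 0.016 m and horizontal distance between each of tip_fixed, tip_moving and gauge below 0.016 m and angle between the x axis of tweezers and the x axis of gauge, either way round below 0.25 rad and angle between tweezers's own z axis and vertical below 0.35 rad and z of tip_fixed in the frame of gauge between 0.003 and 0.035 m and contact force between tweezers and case below 0.1 N and contact force between the fingers and case below 0.5 N and contact force between the fingers and tweezers above 1 N and linear speed of tweezers below 0.02 m/s and not (velocity of joint jaw above 0.1 rad/s or velocity of joint jaw below -0.1 rad/s)); the arm keeps its last pose, push and grip.
It fails at once if the lid is slammed (turning shut faster than 3 rad/s) (velocity of joint lid below -3 rad/s).
It fails at once if a bystander is moved more than 30 mm (distance of any of socket, bolt, bearing, rod, tub, spanner, driver from where it was at the start of the episode above 0.03 m).
It also fails if it takes over 61 s, if anything falls off the work surface, if the arm or the gripper's body presses on something with over 40 N, if the wrist force passes 120 N, or if a joint passes its speed limit or range.

## Robot

A 6-joint arm with a two-finger parallel gripper is mounted at the origin on the work surface. World frame = base frame: x ahead of the robot, y to its left, z up, the work surface at z = 0. Lengths are in m, angles in degrees, forces in N, time in s.
With the tool pointing down it reaches from about 0.35 to 0.875 m from the base axis. Payload 4.2 kg.
Tool frame: the origin (TCP) lies at the very end of the fingers, on their centre line; the grasp point (between the pads) lies 19 mm behind it; z points along the fingers, y is the line along which they close (so a half turn about z gives the same grasp; the last joint's range is limited). The gripper opens to 85 mm and grips with 20 to 120 N. Pads are 22 mm wide; open, the fingers measure 114 mm over their backs; the gripper's body (76 mm by 85 mm) begins 54 mm behind the grasp point. The pads swing forward as they close: fully open they stand 13 mm farther back than shut.
Start: joints at [-53.308, 22.042, 0.453, 0, -68.411, -14.817], TCP at [0.233, -0.58, 0.231] pointing down, gripper open.
Joint ranges: [-179.83, 179.83], [-69.29, 118.12], [-61.27, 80.66], [-181.25, 117.63], [-171.15, -9.14], [-177.46, 177.46]. Speed limits (degrees/s): [159.86, 159.86, 180, 180, 180, 180].

## Interface

Orientations are given as [roll, pitch, yaw] about the fixed x, y, z axes, in that order (R = Rz(yaw) Ry(pitch) Rx(roll)).
In Python, from station import monitor, vision, sign_off, cut_out gives the robot as it stands.
- The arm moves only by the tool send_rows, never from a script. Its argument "deltas" is a list of rows, each an object with "offset": the shift along the tool's x, y, z as a fraction of full scale, a list of three; "rotation": the turn, a rotation vector about the tool's x, y, z as a fraction of full scale, a list of three; "jaw": the closure, from 0 (fully open) to 1 (shut). A call has 1 to 20 rows; each row shifts and turns the commanded pose from where the row before left it, along the tool's axes as they then stand; what a row does not reach is not made up. Full scale, the value 1, is 0.025 m for a shift and 0.08 rad for a turn. A row lasts 1/12 s, in which the tool goes at most 41.7 mm and 7.16 degrees, less where a joint would pass 70% of its speed; a pose out of reach is approached as far as the arm can. A call with a number of a shift or a turn outside -1 to 1 is refused whole. A call with a gripper value outside its range is refused whole. The fingers move at their own pace and stop on an object; "force" is the grip in N (left out, the last holds). Time passes only in rows, so rows that do not move let the fingers close. It gives the time, the measured TCP pose, the force, the opening and the grip force at its end, in the units of the state.
- monitor.observe(): the state, without advancing time (a new reading comes with each control period).
- vision.get_image(name): name is "scene" or "top" or "wrist"; returns a dict with "frame" (384x512x3 uint8, red, green, blue), "depth" (384x512 float32, m along the optical axis (not along the pixel's ray), 0 where there is no reading), "fx", "fy", "cx", "cy" (pixels), "pose" (4x4, takes a point from camera to world coordinates); the wrist camera has in their place "tool_from_camera" (4x4, takes a point from camera to tool coordinates, whose origin is the TCP and whose axes are the flange's). Camera axes: x right, y up, looking along -z (the intrinsics and any distortion apply to the point x, -y, -z); pixel columns grow to the right and rows downward; lengths in m; the calibration is good to about 2 mm. The wrist camera is an equidistant fisheye: a pixel r from the principal point sees the ray r / f radians off the axis. A picture is of the moment at which its call begins: read the wrist's pose just before it.
- sign_off(): hands the job in; it is judged then, once.
Trained networks look in a picture, given as the dict that the camera call returned (one of the last four; its "shot" number tells which), for a name from the list of things; names that differ only in an ending like _2 or _b are one class to them, and where a whole thing is asked for, a point or a joint stands for the part that bears it (a point fixed in the world has none). Each returns a list of dicts, best first, with "conf" (0 to 1); they miss things now and then, are a little off and sometimes report something else, mostly with a low value. They report only what shows in the picture. A call takes as long as a camera call. They do not tell look-alikes from the thing itself.
- cut_out(picture, thing): "pixels" (384x512 bool, what is visible of it) and "uv" ([column, row] in pixels, amid what is visible of it).
The state is a dict: "time": time; "joints": joint angles; "dq": joint speeds; "joint_efforts": joint torques, N m; "eef_pos": TCP position; "ee_rot": TCP orientation; "force": force on the tool from outside, world axes, zero at the start; "torque": the same for the moment, N m; "opening": finger opening in m; "gripper_force": force on a finger pad.
Only numpy, scipy, OpenCV 4.12 (cv2) and the standard library are available. Lean on these libraries where they do the work, as an engineer would, in place of code of your own. Each camera call takes 0.05 s, during which the arm holds its last target. There are 200 camera calls.

## Working session

There is one attempt and no reset: what is moved stays moved. The work goes in short steps, Python scripts to look and compute and a tool call to move; the robot and the scene stay as the last step left them, time stands still between calls to the robot, and variables do not carry over. Pictures are saved under pics/ and viewed, at most 10 in all, crops included, and the job is handed in when it is done.

Besides the shell and the picture viewer there is one more tool, called after "Emit:" as name(argument=value, ...), one argument or row to a line, values as JSON. send_rows: Moves the arm, as the interface text tells. Its arguments: {"type":"object","properties":{"deltas":{"type":"array","items":{"type":"object","properties":{"offset":{"type":"array","items":{"type":"number","minimum":-1,"maximum":1}},"rotation":{"type":"array","items":{"type":"number","minimum":-1,"maximum":1}},"jaw":{"type":"number"}}}},"force":{"type":"number"}},"required":["deltas"]}

```bash
mkdir -p pics; ls
cat > h.py <<'E'
import numpy as np, cv2
from station import monitor, vision, sign_off, cut_out
def world(p):
    """HxWx3 world points for a pinhole picture"""
    d=p["depth"]; v,u=np.mgrid[:384,:512]
    c=np.stack([(u-p["cx"])/p["fx"]*d,-(v-p["cy"])/p["fy"]*d,-d],-1)
    return c@p["pose"][:3,:3].T+p["pose"][:3,3]
def save(n,img): cv2.imwrite(f"pics/{n}.png",cv2.cvtColor(img,cv2.COLOR_RGB2BGR))
E
python3 - <<'E'
from h import *
print(monitor.observe())
s=vision.get_image("scene"); t=vision.get_image("top")
save("a",np.vstack([s["frame"],t["frame"]])[:, :])
im=np.hstack([s["frame"],t["frame"]]); save("a",cv2.resize(im,(800,300)))
save("top",t["frame"]); save("scene",s["frame"])
print(t["pose"],t["fx"])
W=world(t)
for n in ["tweezers","case","lid","gauge","socket","bolt","bearing","rod","tub","spanner","driver"]:
    for k in cut_out(t,n):
        q=W[k["pixels"]]; print(n,round(k["conf"],2),np.round(k["uv"]),np.round(np.median(q,0),3),q.shape[0],np.round(np.ptp(q,0),3), np.median(t["frame"][k["pixels"]],0))
E
```

```text
pics
{'time': 0.0, 'joints': array([-5.33079540e+01,  2.20906039e+01,  3.78463163e-01, -2.91531061e-02,
       -6.84107861e+01, -1.48164670e+01]), 'dq': array([ 0.0884717 , -0.09981763,  0.03448795,  0.03494478, -0.02460045,
        0.09093113]), 'joint_efforts': array([-7.33172928e-04, -3.92285657e+01,  1.88405514e+01,  4.18616652e+00,
       -4.66080179e-03, -3.16801412e-06]), 'eef_pos': array([ 0.2326649 , -0.57944011,  0.23021383]), 'ee_rot': array([ 1.79874232e+02, -5.25166431e-03, -1.58135171e+02]), 'force': array([-0.2000804 ,  0.40072132, -0.5883843 ]), 'torque': array([ 0.02458807,  0.04448887, -0.01620757]), 'gripper_force': 0.0, 'opening': 0.08502172243727618}
[[-2.56938415e-02  9.88205305e-01 -1.50963905e-01  3.22131896e-01]
 [-9.99587183e-01 -2.73392297e-02 -8.83348350e-03 -6.59298358e-04]
 [-1.28565321e-02  1.50674619e-01  9.88499807e-01  1.41719188e+00]
 [ 0.00000000e+00  0.00000000e+00  0.00000000e+00  1.00000000e+00]] 370.5429946154764
tweezers 0.74 [200. 270.] [0.24  0.238 0.019] 53 [0.112 0.054 0.029] [ 98.  54. 111.]
tweezers 0.45 [296. 214.] [ 0.416 -0.128  0.016
[... 263 characters left out ...]
422] [29. 29. 28.]
lid 0.35 [293. 216.] [ 0.414 -0.126  0.016] 30 [0.021 0.021 0.027] [158.  153.  142.5]
gauge 0.82 [197. 184.] [0.534 0.222 0.123] 617 [0.265 0.33  1.42 ] [22. 21. 21.]
gauge 0.54 [200. 196.] [0.505 0.222 0.037] 1667 [0.251 0.33  1.422] [29. 28. 28.]
bearing 0.49 [259. 153.] [0.666 0.01  0.012] 72 [0.045 0.036 0.026] [165.  160.5 149. ]
rod 0.49 [316. 124.] [ 0.775 -0.21   0.011] 132 [0.139 0.039 0.027] [97.  94.  88.5]
tub 0.67 [249. 130.] [0.748 0.031 0.092] 533 [0.511 0.085 1.423] [213. 203. 180.]
spanner 0.55 [138. 179.] [0.579 0.473 0.007] 140 [0.147 0.058 0.022] [179.5 173.5 161. ]
driver 0.58 [384. 257.] [ 0.256 -0.444  0.022] 197 [0.156 0.05  0.033] [169.  35.  29.]
```

View pics/top.png

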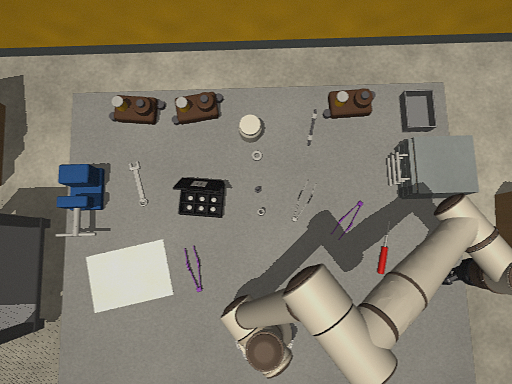

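View pics/scene.png

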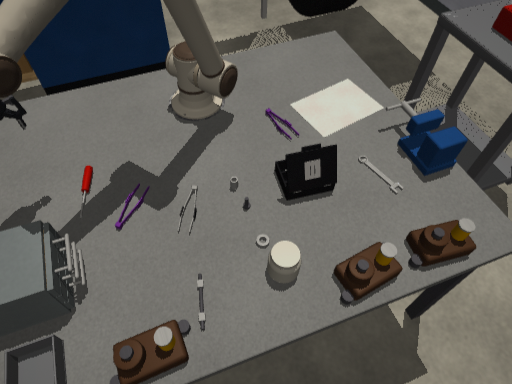

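The steel tweezers with the bright block are at top-view pixel (302,203). The look-alikes are purple, at (194,268) and (350,218). The case is at (200,197), with its lid open towards the rear. Next I'll check the steel pair in one close crop and measure it.

Run:
```python
from h import *
s=vision.get_image("scene"); t=vision.get_image("top")
a=cv2.resize(t["frame"][178:228,278:328],(400,400),interpolation=cv2.INTER_CUBIC)
b=cv2.resize(s["frame"][176:246,160:230],(400,400),interpolation=cv2.INTER_CUBIC)
save("b",np.hstack([a,b]))
Wt,Ws=world(t),world(s)
for n,W in(("top",Wt),("scene",Ws)):
    q=W.reshape(-1,3); f=(W.reshape(-1,3)[:,2])
    m=(q[:,2]>.007)&(q[:,2]<.035)&(q[:,0]>.36)&(q[:,0]<.56)&(q[:,1]<-.09)&(q[:,1]>-.22)
    P=q[m]; print(n,len(P)); print(np.round(P[np.argsort(P[:,0])][::3]*1000).astype(int).tolist())
    # case / lid
    m=(q[:,0]>.4)&(q[:,0]<.65)&(q[:,1]>.1)&(q[:,1]<.33)&(q[:,2]>.025)&(q[:,2]<.25)
    P=q[m]; print("case",len(P),P.min(0),P.max(0))
    L=P[P[:,2]>.065]; c=np.median(L,0)
    U=np.linalg.svd(L-L.mean(0))[2]; r=(L-L.mean(0))@U[2]
    L=L[abs(r)<.006]; c=L.mean(0); U=np.linalg.svd(L-c)[2]; print("lid n",U[2],c,"long",U[0],len(L), L.min(0),L.max(0))
    B=P[(P[:,2]<.05)&(P[:,2]>.036)]
    print("rim rect",cv2.minAreaRect((B[:,:2]*1000).astype(np.float32)))
```

```text
top 114
[[383, -108, 8], [404, -131, 17], [408, -127, 19], [409, -117, 14], [412, -128, 18], [412, -116, 18], [416, -132, 14], [419, -124, 24], [420, -120, 18], [427, -140, 13], [431, -144, 14], [438, -148, 11], [443, -129, 12], [449, -156, 14], [453, -160, 15], [457, -137, 20], [464, -168, 15], [468, -172, 17], [472, -176, 14], [475, -179, 20], [476, -142, 14], [480, -142, 15], [484, -146, 15], [487, -185, 12], [490, -184, 17], [494, -192, 16], [495, -146, 17], [498, -146, 20], [502, -193, 13], [506, -155, 16], [510, -154, 20], [513, -197, 14], [518, -202, 10], [521, -159, 19], [532, -205, 17], [537, -172, 13], [545, -176, 12], [552, -100, 8]]
case 970 [0.42854707 0.13684357 0.02514204] [0.57398815 0.30776146 0.18152315]
lid n [-0.88640504  0.09556373 -0.45293893] [0.53211731 0.21715497 0.12861779] long [0.09609575 0.99513118 0.02189852] 519 [0.50136452 0.13692539 0.06508139] [0.57202538 0.29935967 0.18152315]
rim rect ((502.3739318847656, 221.87594604492188), (160.71621704101562, 136.56089782714844), 84.06485748291016)
scene 183
[[407, -131, 19], [410, -132, 19], [414, -117, 11], [
[... 661 characters left out ...]
 -150, 16], [508, -157, 15], [510, -151, 15], [512, -199, 16], [514, -155, 17], [520, -156, 22], [521, -201, 15], [524, -202, 14], [525, -158, 19], [528, -206, 16], [530, -207, 13], [534, -167, 19], [536, -168, 12], [538, -172, 12], [541, -209, 16], [543, -211, 7], [548, -175, 11], [553, -179, 15], [558, -181, 7]]
case 2324 [0.42982015 0.1336052  0.0251999 ] [0.58103131 0.29833902 0.17719724]
lid n [ 0.89119064 -0.09465077  0.44364453] [0.53890023 0.21486315 0.11967875] long [0.09795941 0.99506945 0.01551599] 1788 [0.5040766  0.13373745 0.06506236] [0.57430008 0.29833902 0.17719724]
rim rect ((504.4306945800781, 217.97894287109375), (157.12229919433594, 137.8910369873047), 83.98202514648438)
```

View pics/b.png

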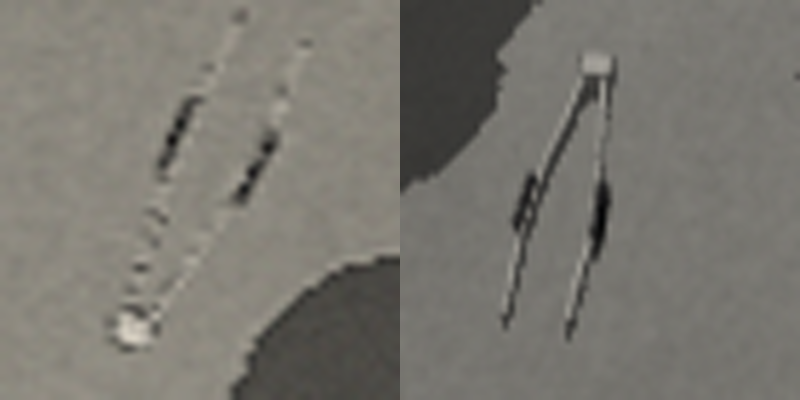

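The steel pair has black pads. Its block is at about (0.414,-0.126), with x yaw about -24° and the grip at about (0.501,-0.165). The case has yaw about -5.6°, its lid is at about 1.11 rad, and the hinge lies at s≈0.542 along the case's x. First I'll turn the tool parallel to the case and fly to a point behind the lid with the fingers shut.

Emit:
send_rows(
  deltas=[
    {"offset": [0, 0, -0.15], "rotation": [0, 0, 1], "jaw": 1},
    {"offset": [0, 0, -0.15], "rotation": [0, 0, 1], "jaw": 1},
    {"offset": [0, 0, -0.15], "rotation": [0, 0, 1], "jaw": 1},
    {"offset": [0, 0, -0.15], "rotation": [0, 0, 1], "jaw": 1},
    {"offset": [0, 0, -0.15], "rotation": [0, 0, 1], "jaw": 1},
    {"offset": [0, 0, -0.15], "rotation": [0, 0, 1], "jaw": 1},
    {"offset": [-0.285, 0.96, 0], "jaw": 1},
    {"offset": [-0.285, 0.96, 0], "jaw": 1},
    {"offset": [-0.285, 0.96, 0], "jaw": 1},
    {"offset": [-0.285, 0.96, 0], "jaw": 1},
    {"offset": [-0.285, 0.96, 0], "jaw": 1},
    {"offset": [-0.285, 0.96, 0], "jaw": 1},
    {"offset": [-0.285, 0.96, 0], "jaw": 1},
    {"offset": [-0.285, 0.96, 0], "jaw": 1},
    {"offset": [-0.285, 0.96, 0], "jaw": 1},
    {"offset": [-0.285, 0.96, 0], "jaw": 1},
  ],
  force=20,
)

```text
invalid input
```

Emit:
send_rows(
  deltas=[
    {"offset": [-0.285, 0.96, 0], "jaw": 1},
    {"offset": [-0.285, 0.96, 0], "jaw": 1},
    {"offset": [-0.285, 0.96, 0], "jaw": 1},
    {"offset": [-0.285, 0.96, 0], "jaw": 1},
    {"offset": [-0.285, 0.96, 0], "jaw": 1},
    {"offset": [-0.285, 0.96, 0], "jaw": 1},
    {"offset": [-0.285, 0.96, 0], "jaw": 1},
    {"offset": [-0.285, 0.96, 0], "jaw": 1},
    {"offset": [-0.285, 0.96, 0], "jaw": 1},
    {"offset": [-0.285, 0.96, 0], "jaw": 1},
    {"offset": [-0.285, 0.96, 0], "jaw": 1},
    {"offset": [-0.285, 0.96, 0], "jaw": 1},
  ],
)

```text
invalid input
```

Emit:
send_rows(
  deltas=[
    {"offset": [0, 0, -0.15], "rotation": [0, 0, 1], "jaw": 1},
    {"offset": [0, 0, -0.15], "rotation": [0, 0, 1], "jaw": 1},
    {"offset": [0, 0, -0.15], "rotation": [0, 0, 1], "jaw": 1},
    {"offset": [0, 0, -0.15], "rotation": [0, 0, 1], "jaw": 1},
    {"offset": [0, 0, -0.15], "rotation": [0, 0, 1], "jaw": 1},
    {"offset": [0, 0, -0.15], "rotation": [0, 0, 1], "jaw": 1},
  ],
  force=20,
)

```text
time: 1.25
eef_pos: [0.2329, -0.58, 0.254]
ee_rot: [-180.0, 0.0, 174.1]
force: [-0.2, 0.8, 0.0]
opening: 0.0122
gripper_force: 0.0
```

Emit:
send_rows(
  deltas=[
    {"offset": [-0.285, 0.96, 0], "rotation": [0, 0, 0], "jaw": 1},
    {"offset": [-0.285, 0.96, 0], "rotation": [0, 0, 0], "jaw": 1},
    {"offset": [-0.285, 0.96, 0], "rotation": [0, 0, 0], "jaw": 1},
    {"offset": [-0.285, 0.96, 0], "rotation": [0, 0, 0], "jaw": 1},
    {"offset": [-0.285, 0.96, 0], "rotation": [0, 0, 0], "jaw": 1},
    {"offset": [-0.285, 0.96, 0], "rotation": [0, 0, 0], "jaw": 1},
    {"offset": [-0.285, 0.96, 0], "rotation": [0, 0, 0], "jaw": 1},
    {"offset": [-0.285, 0.96, 0], "rotation": [0, 0, 0], "jaw": 1},
    {"offset": [-0.285, 0.96, 0], "rotation": [0, 0, 0], "jaw": 1},
    {"offset": [-0.285, 0.96, 0], "rotation": [0, 0, 0], "jaw": 1},
    {"offset": [-0.285, 0.96, 0], "rotation": [0, 0, 0], "jaw": 1},
    {"offset": [-0.285, 0.96, 0], "rotation": [0, 0, 0], "jaw": 1},
    {"offset": [-0.285, 0.96, 0], "rotation": [0, 0, 0], "jaw": 1},
    {"offset": [-0.285, 0.96, 0], "rotation": [0, 0, 0], "jaw": 1},
    {"offset": [-0.285, 0.96, 0], "rotation": [0, 0, 0], "jaw": 1},
    {"offset": [-0.285, 0.96, 0], "rotation": [0, 0, 0], "jaw": 1},
  ],
)

```text
time: 2.58
eef_pos: [0.3842, -0.2078, 0.2541]
ee_rot: [-180.0, 0.0, 174.4]
force: [0.1, 0.3, -0.3]
opening: -0.0002
gripper_force: 0.0
```

Emit:
send_rows(
  deltas=[
    {"offset": [-0.285, 0.97, 0], "rotation": [0, 0, 0], "jaw": 1},
    {"offset": [-0.285, 0.97, 0], "rotation": [0, 0, 0], "jaw": 1},
    {"offset": [-0.285, 0.97, 0], "rotation": [0, 0, 0], "jaw": 1},
    {"offset": [-0.285, 0.97, 0], "rotation": [0, 0, 0], "jaw": 1},
    {"offset": [-0.285, 0.97, 0], "rotation": [0, 0, 0], "jaw": 1},
    {"offset": [-0.285, 0.97, 0], "rotation": [0, 0, 0], "jaw": 1},
    {"offset": [-0.285, 0.97, 0], "rotation": [0, 0, 0], "jaw": 1},
    {"offset": [-0.285, 0.97, 0], "rotation": [0, 0, 0], "jaw": 1},
    {"offset": [-0.285, 0.97, 0], "rotation": [0, 0, 0], "jaw": 1},
    {"offset": [-0.285, 0.97, 0], "rotation": [0, 0, 0], "jaw": 1},
    {"offset": [-0.285, 0.97, 0], "rotation": [0, 0, 0], "jaw": 1},
    {"offset": [-0.285, 0.97, 0], "rotation": [0, 0, 0], "jaw": 1},
    {"offset": [-0.285, 0.97, 0], "rotation": [0, 0, 0], "jaw": 1},
    {"offset": [-0.285, 0.97, 0], "rotation": [0, 0, 0], "jaw": 1},
    {"offset": [-0.285, 0.97, 0], "rotation": [0, 0, 0], "jaw": 1},
    {"offset": [-0.285, 0.97, 0], "rotation": [0, 0, 0], "jaw": 1},
    {"offset": [-0.285, 0.97, 0], "rotation": [0, 0, 0], "jaw": 1},
    {"offset": [-0.285, 0.97, 0], "rotation": [0, 0, 0], "jaw": 1},
  ],
)

```text
time: 4.08
eef_pos: [0.5547, 0.214, 0.2539]
ee_rot: [180.0, 0.0, 174.4]
force: [-0.3, -0.6, -0.2]
opening: 0.0001
gripper_force: 0.0
```

Emit:
send_rows(
  deltas=[
    {"offset": [0, 0, 0.94], "rotation": [0, 0, 0], "jaw": 1},
    {"offset": [0, 0, 0.94], "rotation": [0, 0, 0], "jaw": 1},
    {"offset": [0, 0, 0.94], "rotation": [0, 0, 0], "jaw": 1},
    {"offset": [0, 0, 0.94], "rotation": [0, 0, 0], "jaw": 1},
    {"offset": [0.4, 0, 0], "rotation": [0, 0, 0], "jaw": 1},
    {"offset": [0.4, 0, 0], "rotation": [0, 0, 0], "jaw": 1},
  ],
)

```text
time: 4.58
eef_pos: [0.5336, 0.2143, 0.1588]
ee_rot: [-179.9, -0.1, 174.3]
force: [-0.4, 0.3, 0.5]
opening: 0.0001
gripper_force: 0.0
```

Emit:
send_rows(
  deltas=[
    {"offset": [0.47, 0, 0.15], "rotation": [0, 0, 0], "jaw": 1},
    {"offset": [0.47, 0, 0.15], "rotation": [0, 0, 0], "jaw": 1},
    {"offset": [0.3, 0, 0.22], "rotation": [0, 0, 0], "jaw": 1},
    {"offset": [0.3, 0, 0.22], "rotation": [0, 0, 0], "jaw": 1},
    {"offset": [0.27, 0, 0.26], "rotation": [0, 0, 0], "jaw": 1},
    {"offset": [0.27, 0, 0.26], "rotation": [0, 0, 0], "jaw": 1},
    {"offset": [0.22, 0, 0.3], "rotation": [0, 0, 0], "jaw": 1},
    {"offset": [0.22, 0, 0.3], "rotation": [0, 0, 0], "jaw": 1},
  ],
)

```text
time: 5.25
eef_pos: [0.4713, 0.2212, 0.1127]
ee_rot: [180.0, 0.0, 174.4]
force: [1.2, 0.9, 1.6]
opening: 0.0001
gripper_force: 0.8
```

Emit:
send_rows(
  deltas=[
    {"offset": [0.18, 0, 0.33], "rotation": [0, 0, 0], "jaw": 1},
    {"offset": [0.18, 0, 0.33], "rotation": [0, 0, 0], "jaw": 1},
    {"offset": [0.12, 0, 0.35], "rotation": [0, 0, 0], "jaw": 1},
    {"offset": [0.12, 0, 0.35], "rotation": [0, 0, 0], "jaw": 1},
    {"offset": [0.06, 0, 0.25], "rotation": [0, 0, 0], "jaw": 1},
    {"offset": [0.05, 0, 0.25], "rotation": [0, 0, 0], "jaw": 1},
    {"offset": [0.03, 0, 0.2], "rotation": [0, 0, 0], "jaw": 1},
    {"offset": [0.02, 0, 0.15], "rotation": [0, 0, 0], "jaw": 1},
    {"offset": [0, 0, 0.1], "rotation": [0, 0, 0], "jaw": 1},
  ],
)

```text
time: 6.0
eef_pos: [0.4525, 0.2225, 0.0549]
ee_rot: [-179.9, -0.1, 174.4]
force: [-1.1, 0.1, 2.5]
opening: -0.0003
gripper_force: 0.7
```

Emit:
send_rows(
  deltas=[
    {"offset": [0, 0, 0.08], "rotation": [0, 0, 0], "jaw": 1},
    {"offset": [0, 0, 0.08], "rotation": [0, 0, 0], "jaw": 1},
    {"offset": [0, 0, 0.04], "rotation": [0, 0, 0], "jaw": 1},
    {"offset": [0, 0, 0], "rotation": [0, 0, 0], "jaw": 1},
  ],
)

```text
time: 6.33
eef_pos: [0.4528, 0.2226, 0.0528]
ee_rot: [-180.0, 0.0, 174.4]
force: [-7.2, -1.1, 17.7]
opening: -0.0002
gripper_force: 8.8
```

Emit:
send_rows(
  deltas=[
    {"offset": [0, 0, -0.6], "rotation": [0, 0, 0], "jaw": 1},
    {"offset": [0, 0, -1], "rotation": [0, 0, 0], "jaw": 1},
    {"offset": [0, 0, -1], "rotation": [0, 0, 0], "jaw": 1},
    {"offset": [0, 0, -1], "rotation": [0, 0, 0], "jaw": 0},
    {"offset": [0, 0, -1], "rotation": [0, 0, 0], "jaw": 0},
    {"offset": [0, 0, -1], "rotation": [0, 0, 0], "jaw": 0},
    {"offset": [0, 0, -1], "rotation": [0, 0, 0], "jaw": 0},
  ],
)

```text
time: 6.92
eef_pos: [0.4529, 0.2226, 0.217]
ee_rot: [180.0, 0.0, 174.4]
force: [-0.4, 1.3, 0.0]
opening: 0.0481
gripper_force: 0.0
```

Emit:
send_rows(
  deltas=[
    {"offset": [-0.214, -0.953, 0], "rotation": [0, 0, 0], "jaw": 0},
    {"offset": [-0.214, -0.953, 0], "rotation": [0, 0, 0], "jaw": 0},
    {"offset": [-0.214, -0.953, 0], "rotation": [0, 0, 0], "jaw": 0},
    {"offset": [-0.214, -0.953, 0], "rotation": [0, 0, 0], "jaw": 0},
    {"offset": [-0.214, -0.953, 0], "rotation": [0, 0, 0], "jaw": 0},
    {"offset": [-0.214, -0.953, 0], "rotation": [0, 0, 0], "jaw": 0},
    {"offset": [-0.214, -0.953, 0], "rotation": [0, 0, 0], "jaw": 0},
    {"offset": [-0.214, -0.953, 0], "rotation": [0, 0, 0], "jaw": 0},
    {"offset": [-0.214, -0.953, 0], "rotation": [0, 0, 0], "jaw": 0},
    {"offset": [-0.214, -0.953, 0], "rotation": [0, 0, 0], "jaw": 0},
    {"offset": [-0.214, -0.953, 0], "rotation": [0, 0, 0], "jaw": 0},
    {"offset": [-0.214, -0.953, 0], "rotation": [0, 0, 0], "jaw": 0},
    {"offset": [-0.214, -0.953, 0], "rotation": [0, 0, 0], "jaw": 0},
    {"offset": [-0.214, -0.953, 0], "rotation": [0, 0, 0], "jaw": 0},
    {"offset": [-0.214, -0.953, 0], "rotation": [0, 0, 0], "jaw": 0},
    {"offset": [-0.214, -0.953, 0], "rotation": [0, 0, 0], "jaw": 0},
  ],
)

```text
time: 8.25
eef_pos: [0.5008, -0.1664, 0.2156]
ee_rot: [180.0, 0.0, 174.4]
force: [-0.7, 0.8, -0.4]
opening: 0.0853
gripper_force: 0.0
```

Emit:
send_rows(
  deltas=[
    {"offset": [0, 0, 0], "rotation": [0, 0, 1], "jaw": 0},
    {"offset": [0, 0, 0], "rotation": [0, 0, 1], "jaw": 0},
    {"offset": [0, 0, 0], "rotation": [0, 0, 1], "jaw": 0},
    {"offset": [0, 0, 0], "rotation": [0, 0, 1], "jaw": 0},
    {"offset": [0, 0, 0], "rotation": [0, 0, 0], "jaw": 0},
    {"offset": [0, 0, 0], "rotation": [0, 0, 0], "jaw": 0},
  ],
)

```text
time: 8.75
eef_pos: [0.5007, -0.1651, 0.2155]
ee_rot: [180.0, 0.0, 156.1]
force: [-0.9, -0.1, -0.0]
opening: 0.0853
gripper_force: 0.0
```

```bash
cat >> h.py <<'E'
from scipy.spatial.transform import Rotation as R
def toolpose():
    o=monitor.observe(); T=np.eye(4); T[:3,:3]=R.from_euler("xyz",o["ee_rot"],degrees=True).as_matrix(); T[:3,3]=o["eef_pos"]; return T
def ortho(T,p,c,yaw,z,half=(110,80),k=3):
    """wrist picture resampled on the plane z, centred on c, columns along yaw, rows along -y; k px per mm"""
    X,Y=np.meshgrid(np.arange(-half[0],half[0],1/k),np.arange(half[1],-half[1],-1/k))
    a=np.radians(yaw); w=np.stack([c[0]+(X*np.cos(a)-Y*np.sin(a))/1e3,c[1]+(X*np.sin(a)+Y*np.cos(a))/1e3,0*X+z],-1)
    M=np.linalg.inv(T@p["tool_from_camera"]); q=w@M[:3,:3].T+M[:3,3]
    x,y,d=q[...,0],-q[...,1],-q[...,2]; r=np.hypot(x,y); f=np.arctan2(r,d)/np.maximum(r,1e-9)
    return cv2.remap(p["frame"],(p["cx"]+p["fx"]*f*x).astype(np.float32),(p["cy"]+p["fy"]*f*y).astype(np.float32),cv2.INTER_LINEAR)
E
python3 - <<'E'
from h import *
T=toolpose(); p=vision.get_image("wrist")
o=ortho(T,p,(.501,-.165),-24,.015)
for i in range(0,660,60): cv2.line(o,(i,0),(i,6),(255,0,0),1)
for i in range(0,480,60): cv2.line(o,(0,i),(6,i),(255,0,0),1)
cv2.circle(o,(330,240),3,(255,0,0),1); save("c",o)
t=vision.get_image("top"); W=world(t); q=W.reshape(-1,3)
m=(q[:,0]>.44)&(q[:,0]<.53)&(q[:,1]>.16)&(q[:,1]<.27); print("lid z",np.percentile(q[m,2],[5,50,95]))
E
```

```text
lid z [0.04834979 0.05294397 0.05757526]
```

View pics/c.png

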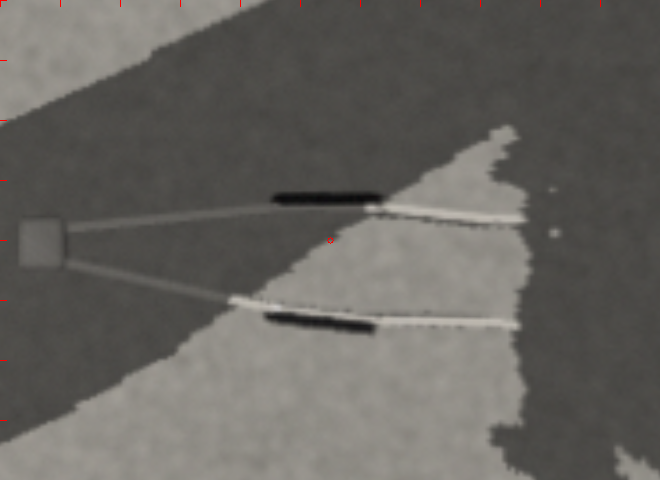

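The lid is shut, with its top at 53 mm. In the rectified wrist view, with the grip aim at (330,240), the block is at (43,243), the fixed pad at (328,198) and the moving pad at (320,323). That puts the pose within about 1 mm of what I expected, so I'll go down.

Emit:
send_rows(
  deltas=[
    {"offset": [0, 0, 1], "rotation": [0, 0, 0], "jaw": 0},
    {"offset": [0, 0, 1], "rotation": [0, 0, 0], "jaw": 0},
    {"offset": [0, 0, 1], "rotation": [0, 0, 0], "jaw": 0},
    {"offset": [0, 0, 1], "rotation": [0, 0, 0], "jaw": 0},
    {"offset": [0, 0, 1], "rotation": [0, 0, 0], "jaw": 0},
    {"offset": [0, 0, 1], "rotation": [0, 0, 0], "jaw": 0},
    {"offset": [0.02, 0.03, 0.9], "rotation": [0, 0, 0], "jaw": 0},
    {"offset": [0, 0, 0.6], "rotation": [0, 0, 0], "jaw": 0},
    {"offset": [0, 0, 0.4], "rotation": [0, 0, 0], "jaw": 0},
    {"offset": [0, 0, 0.3], "rotation": [0, 0, 0], "jaw": 0},
    {"offset": [0, 0, 0.3], "rotation": [0, 0, 0], "jaw": 0},
    {"offset": [0, 0, 0], "rotation": [0, 0, 0], "jaw": 0.3},
    {"offset": [0, 0, 0], "rotation": [0, 0, 0], "jaw": 0.4},
    {"offset": [0, 0, 0], "rotation": [0, 0, 0], "jaw": 0.45},
    {"offset": [0, 0, 0], "rotation": [0, 0, 0], "jaw": 0.45},
    {"offset": [0, 0, 0], "rotation": [0, 0, 0], "jaw": 0.45},
  ],
  force=20,
)

```text
time: 10.18
eef_pos: [0.5011, -0.1641, 0.0038]
ee_rot: [180.0, 0.1, 156.0]
force: [0.0, 0.1, -0.3]
opening: 0.0471
gripper_force: 0.1
```

Emit:
send_rows(
  deltas=[
    {"offset": [0, -0.05, 0.02], "rotation": [0, 0, 0], "jaw": 0.48},
    {"offset": [0, 0, 0], "rotation": [0, 0, 0], "jaw": 0.52},
    {"offset": [0, 0, 0], "rotation": [0, 0, 0], "jaw": 0.56},
    {"offset": [0, 0, 0], "rotation": [0, 0, 0], "jaw": 0.59},
    {"offset": [0, 0, 0], "rotation": [0, 0, 0], "jaw": 0.6},
    {"offset": [0, 0, 0], "rotation": [0, 0, 0], "jaw": 0.6},
    {"offset": [0, 0, 0], "rotation": [0, 0, 0], "jaw": 0.6},
    {"offset": [0, 0, 0], "rotation": [0, 0, 0], "jaw": 0.6},
  ],
)

```text
time: 10.85
eef_pos: [0.5016, -0.1655, 0.0046]
ee_rot: [180.0, 0.2, 156.1]
force: [-1.2, 0.2, 10.4]
opening: 0.0342
gripper_force: 11.1
```

Emit:
send_rows(
  deltas=[
    {"offset": [0, 0, -0.1], "rotation": [0, 0, 0], "jaw": 0.6},
    {"offset": [0, 0, -0.1], "rotation": [0, 0, 0], "jaw": 0.6},
    {"offset": [0, 0, -0.2], "rotation": [0, 0, 0], "jaw": 0.6},
    {"offset": [0, 0, -0.3], "rotation": [0, 0, 0], "jaw": 0.6},
    {"offset": [0, 0, -0.3], "rotation": [0, 0, 0], "jaw": 0.6},
    {"offset": [0, 0, -0.3], "rotation": [0, 0, 0], "jaw": 0.6},
    {"offset": [0, 0, -0.4], "rotation": [0, 0, 0], "jaw": 0.6},
    {"offset": [0, 0, -0.4], "rotation": [0, 0, 0], "jaw": 0.6},
    {"offset": [0, 0, -0.4], "rotation": [0, 0, 0], "jaw": 0.6},
    {"offset": [0, 0, -0.5], "rotation": [0, 0, 0], "jaw": 0.6},
    {"offset": [0, 0, -0.5], "rotation": [0, 0, 0], "jaw": 0.6},
    {"offset": [0, 0, -0.5], "rotation": [0, 0, 0], "jaw": 0.6},
    {"offset": [0, 0, -0.4], "rotation": [0, 0, 0], "jaw": 0.6},
    {"offset": [0, 0, -0.3], "rotation": [0, 0, 0], "jaw": 0.6},
    {"offset": [0, 0, -0.1], "rotation": [0, 0, 0], "jaw": 0.6},
    {"offset": [0, 0, 0], "rotation": [0, 0, 0], "jaw": 0.6},
  ],
)

```text
time: 12.18
eef_pos: [0.5003, -0.1652, 0.1233]
ee_rot: [180.0, 0.1, 156.0]
force: [-0.1, 0.8, -0.2]
opening: 0.0341
gripper_force: 9.0
```

Run:
```python
from h import *
T=toolpose(); p=vision.get_image("wrist"); z=T[2,3]+.010
print(T[:3,3], monitor.observe()["opening"])
o=ortho(T,p,T[:2,3],-24,z)
cv2.circle(o,(330,240),3,(255,0,0),1)
s=vision.get_image("scene"); W=world(s); q=W.reshape(-1,3)
m=(q[:,2]>.05)&(q[:,2]<.16)&(q[:,0]>.36)&(q[:,0]<.6)&(q[:,1]<-.05)&(q[:,1]>-.26)
b=cv2.resize(s["frame"][110:240,110:260],(554,480)); 
save("d",cv2.resize(np.hstack([o,b]),(800,316)))
a=np.radians(-24); d=(q[m]-T[:3,3])*1000
l=np.c_[d[:,0]*np.cos(a)+d[:,1]*np.sin(a),-d[:,0]*np.sin(a)+d[:,1]*np.cos(a),d[:,2]]
l=l[(l[:,2]<35)]
l=l[np.argsort(l[:,0])]; print(len(l)); print(np.round(l[::2]).astype(int).tolist())
```

```text
[ 0.50033887 -0.16516814  0.12332015] 0.034262926729832784
207
[[-36, -10, 5], [-31, -10, 2], [-29, -11, 10], [-25, -11, 6], [-23, -13, 8], [-19, -11, -1], [-18, -12, 10], [-14, -14, 15], [-13, -12, 8], [-12, -12, 4], [-10, -17, 11], [-9, -18, 22], [-8, -14, 9], [-7, -18, 20], [-6, -18, 16], [-5, -12, -1], [-4, 30, 9], [-2, -12, 13], [-2, -18, 32], [-1, -12, 10], [1, -15, 12], [1, -18, 27], [3, 30, 27], [3, -12, 6], [5, -18, 22], [5, -14, 13], [6, 30, 28], [7, 26, 14], [7, -17, 11], [7, -28, 10], [7, 15, 14], [8, -21, 35], [8, 30, 25], [8, 30, 20], [8, 26, 11], [8, 25, 30], [9, 25, 6], [9, -17, 22], [9, -12, 4], [9, 27, 22], [9, 12, 11], [10, -26, 18], [10, 29, 32], [10, 23, 32], [10, 25, 23], [11, -18, 15], [11, 24, 19], [11, 23, 10], [12, 21, 15], [12, 18, 30], [12, 23, 6], [12, 20, 6], [12, 22, 21], [12, 21, 11], [12, -19, 27], [13, 19, 21], [13, 17, 26], [13, -19, 23], [13, 13, 12], [13, -22, 23], [13, 18, 13], [14, -15, 15], [14, 16, 13], [14, -20, 34], [14, 18, 9], [14, -13, 11], [15, 17, 0], [15, -15, 13], [15, -17, -2], [15, -18, 13], [16, 12, 6], [16, 14, -3], [17, -15, 11], [19, -12, 9], [20, 10, 7], [22, 13, 1], [23, 12, -3], [26, -11, 9], [28, -11, 6], [30, -11, 5], [31, 12, 9], [32, 10, 9], [33, 12, 2], [35, 10, 9], [36, -10, 5], [38, 11, 9], [39, -12, 8], [41, 11, 9], [42, -11, 8], [44, 11, 8], [45, 10, -1], [45, -9, 3], [48, -10, 7], [52, 7, 10], [54, 10, 7], [54, -9, 11], [55, 10, 5], [58, 10, 4], [59, 10, 0], [61, -8, 6], [63, -8, 5], [64, 8, 3], [65, -11, 3], [66, 8, 1]]
```

View pics/d.png

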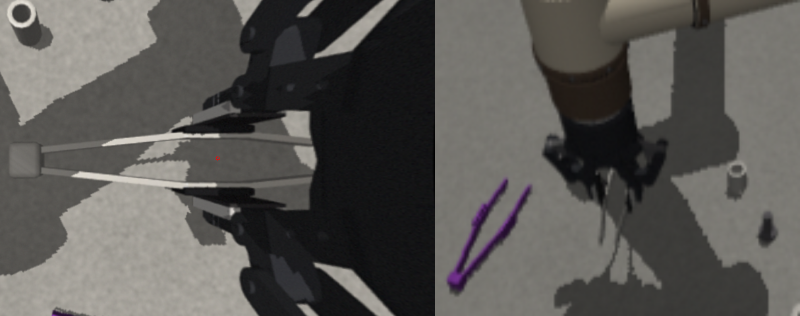

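The tweezers are held level and symmetric in the fingers. In the left panel the block is at (25,160) and the arms are parallel through the pads. The opening is 34.2 mm, so the gap is about 14 mm. Next I'll turn parallel to the lines and carry them over.

Emit:
send_rows(
  deltas=[
    {"offset": [0, 0, 0], "rotation": [0, 0, -0.4], "jaw": 0.6},
    {"offset": [0, 0, 0], "rotation": [0, 0, -0.8], "jaw": 0.6},
    {"offset": [0, 0, 0], "rotation": [0, 0, -0.8], "jaw": 0.6},
    {"offset": [0, 0, 0], "rotation": [0, 0, -0.8], "jaw": 0.6},
    {"offset": [0, 0, 0], "rotation": [0, 0, -0.8], "jaw": 0.6},
    {"offset": [0, 0, 0], "rotation": [0, 0, -0.4], "jaw": 0.6},
  ],
)

```text
time: 12.78
eef_pos: [0.4994, -0.1651, 0.1215]
ee_rot: [180.0, -0.1, 174.5]
force: [0.9, 0.3, -1.9]
opening: 0.0342
gripper_force: 9.0
```

Emit:
send_rows(
  deltas=[
    {"offset": [0.1, 0.35, 0], "rotation": [0, 0, 0], "jaw": 0.6},
    {"offset": [0.2, 0.7, 0], "rotation": [0, 0, 0], "jaw": 0.6},
    {"offset": [0.22, 0.86, 0], "rotation": [0, 0, 0], "jaw": 0.6},
    {"offset": [0.22, 0.86, 0], "rotation": [0, 0, 0], "jaw": 0.6},
    {"offset": [0.22, 0.86, 0], "rotation": [0, 0, 0], "jaw": 0.6},
    {"offset": [0.22, 0.86, 0], "rotation": [0, 0, 0], "jaw": 0.6},
    {"offset": [0.22, 0.86, 0], "rotation": [0, 0, 0], "jaw": 0.6},
    {"offset": [0.22, 0.86, 0], "rotation": [0, 0, 0], "jaw": 0.6},
    {"offset": [0.22, 0.86, 0], "rotation": [0, 0, 0], "jaw": 0.6},
    {"offset": [0.22, 0.86, 0], "rotation": [0, 0, 0], "jaw": 0.6},
    {"offset": [0.22, 0.86, 0], "rotation": [0, 0, 0], "jaw": 0.6},
    {"offset": [0.22, 0.86, 0], "rotation": [0, 0, 0], "jaw": 0.6},
    {"offset": [0.22, 0.86, 0], "rotation": [0, 0, 0], "jaw": 0.6},
    {"offset": [0.22, 0.86, 0], "rotation": [0, 0, 0], "jaw": 0.6},
    {"offset": [0.22, 0.86, 0], "rotation": [0, 0, 0], "jaw": 0.6},
    {"offset": [0.22, 0.86, 0], "rotation": [0, 0, 0], "jaw": 0.6},
    {"offset": [0.22, 0.86, 0], "rotation": [0, 0, 0], "jaw": 0.6},
    {"offset": [0.22, 0.86, 0], "rotation": [0, 0, 0], "jaw": 0.6},
    {"offset": [0.12, 0.35, 0], "rotation": [0, 0, 0], "jaw": 0.6},
    {"offset": [0.06, 0.14, 0], "rotation": [0, 0, 0], "jaw": 0.6},
  ],
)

```text
time: 14.45
eef_pos: [0.4373, 0.2266, 0.1221]
ee_rot: [-180.0, -0.0, 174.5]
force: [0.4, -0.7, -0.9]
opening: 0.034
gripper_force: 9.0
```

Emit:
send_rows(
  deltas=[
    {"offset": [0, 0, 0.2], "rotation": [0, 0, 0], "jaw": 0.6},
    {"offset": [0, 0, 0.4], "rotation": [0, 0, 0], "jaw": 0.6},
    {"offset": [0, 0, 0.4], "rotation": [0, 0, 0], "jaw": 0.6},
    {"offset": [0, 0, 0.2], "rotation": [0, 0, 0], "jaw": 0.6},
    {"offset": [0, 0, 0], "rotation": [0, 0, 0], "jaw": 0.6},
  ],
)

```text
time: 14.87
eef_pos: [0.4371, 0.2236, 0.0911]
ee_rot: [-179.8, -0.1, 174.3]
force: [-0.9, 0.4, -0.4]
opening: 0.0347
gripper_force: 9.0
```

Run:
```python
from h import *
T=toolpose(); p=vision.get_image("wrist"); o=monitor.observe()
print(T[:3,3], o["ee_rot"],o["opening"],o["gripper_force"])
a=ortho(T,p,(.5008,.2192),-5.6,.053,half=(65,65)); cv2.circle(a,(195,195),4,(255,0,0),1)
s=vision.get_image("scene"); b=cv2.resize(s["frame"][120:210,260:350],(390,390),interpolation=cv2.INTER_CUBIC)
save("e",np.hstack([a,b]))
for n in["gauge","tweezers"]:
  for k in cut_out(s,n): print(n,k["conf"],k["uv"])
q=world(s).reshape(-1,3); m=(abs(q[:,0]-.5)<.1)&(abs(q[:,1]-.22)<.1)&(q[:,2]>.06)
c=np.radians(-5.6); d=(q[m]-[.5008,.2192,.053])*1000
l=np.c_[d[:,0]*np.cos(c)+d[:,1]*np.sin(c),-d[:,0]*np.sin(c)+d[:,1]*np.cos(c),d[:,2]]; l=l[l[:,0]>-35]; l=l[np.argsort(l[:,0])]
print(np.round(l).astype(int).tolist()[::2])
```

```text
[0.43714627 0.2235909  0.09108223] [-1.79903092e+02 -7.69761451e-02  1.74305050e+02] 0.0344142946580233 8.99181917309761
gauge 0.94 [301.7, 168.9]
tweezers 0.71 [300.6, 146.9]
tweezers 0.31 [282.1, 263.5]
[[-35, -32, 348], [-35, -14, 51], [-35, -35, 372], [-35, -37, 296], [-35, -36, 375], [-35, 16, 393], [-35, -34, 377], [-35, 33, 297], [-35, -32, 254], [-35, -26, 179], [-35, -8, 395], [-35, -27, 183], [-35, 24, 209], [-34, 21, 210], [-34, 18, 210], [-34, -31, 318], [-34, -30, 304], [-34, -26, 206], [-34, -13, 394], [-34, -28, 388], [-34, -25, 171], [-34, -15, 391], [-34, -6, 395], [-34, -32, 252], [-34, -34, 355], [-34, 30, 324], [-34, -33, 306], [-34, -11, 393], [-34, -28, 268], [-34, -25, 214], [-34, -32, 279], [-34, -33, 309], [-34, 18, 391], [-34, -36, 350], [-33, 4, 396], [-33, -8, 393], [-33, -33, 328], [-33, -29, 204], [-33, -30, 230], [-33, 30, 276], [-33, 22, 180], [-33, 20, 391], [-33, -17, 387], [-33, -30, 255], [-33, -28, 262], [-33, 30, 309], [-33, 8, 391], [-33, -25, 192], [-33, -31, 270], [-33, 30, 340], [-33, -30, 343], [-33, -29, 248], [-33, 33, 292], [-33, -16, 216
[... 10637 characters left out ...]
3, 350], [-18, 3, 353], [-18, 5, 387], [-18, 6, 303], [-18, 2, 274], [-18, -9, 328], [-18, -3, 305], [-18, -4, 378], [-18, -1, 275], [-18, 5, 384], [-18, -15, 291], [-18, 12, 295], [-18, 3, 368], [-18, 2, 371], [-18, -8, 338], [-18, 7, 293], [-18, -12, 291], [-18, -10, 316], [-18, 6, 280], [-18, 0, 301], [-18, -3, 369], [-18, -5, 367], [-18, -4, 293], [-17, -2, 315], [-17, 0, 383], [-17, -5, 381], [-17, -13, 295], [-17, -9, 304], [-17, -7, 291], [-17, 6, 298], [-17, -4, 290], [-16, 1, 375], [-16, -5, 298], [-16, -8, 298], [-15, 1, 290], [-15, 9, 47], [-15, -14, 45], [-14, 6, 39], [-13, -15, 41], [-9, 6, 49], [-8, -13, 42], [-7, 6, 42], [-3, 8, 46], [-1, -13, 50], [-1, -10, 45], [4, -11, 46]]
```

View pics/e.png

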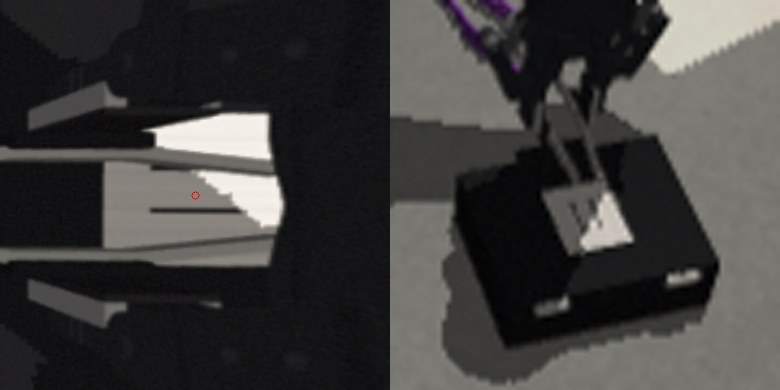

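In the rectified view the lines are at rows 168 and 210, so the gauge centre is at (195,189), 2 mm to the left of my estimate. The tips are about 2 mm to the right of it. I'll shift about 3.5 mm along tool y and go down about 22 mm.

Emit:
send_rows(
  deltas=[
    {"offset": [0.02, 0.07, 0.1], "rotation": [0, 0, 0], "jaw": 0.6},
    {"offset": [0.02, 0.07, 0.2], "rotation": [0, 0, 0], "jaw": 0.6},
    {"offset": [0, 0, 0.25], "rotation": [0, 0, 0], "jaw": 0.6},
    {"offset": [0, 0, 0.2], "rotation": [0, 0, 0], "jaw": 0.6},
    {"offset": [0, 0, 0.12], "rotation": [0, 0, 0], "jaw": 0.6},
    {"offset": [0, 0, 0.03], "rotation": [0, 0, 0], "jaw": 0.6},
    {"offset": [0, 0, 0], "rotation": [0, 0, 0], "jaw": 0.6},
    {"offset": [0, 0, 0], "rotation": [0, 0, 0], "jaw": 0.6},
    {"offset": [0, 0, 0], "rotation": [0, 0, 0], "jaw": 0.6},
    {"offset": [0, 0, 0], "rotation": [0, 0, 0], "jaw": 0.6},
  ],
)

```text
time: 15.9
eef_pos: [0.4376, 0.229, 0.0703]
ee_rot: [180.0, 0.0, 174.4]
force: [0.6, -0.1, -0.3]
opening: 0.0341
gripper_force: 9.0
```

Run:
```python
from h import *
T=toolpose(); p=vision.get_image("wrist"); o=monitor.observe()
print(T[:3,3], o["ee_rot"],o["opening"],o["gripper_force"],o["force"])
c=np.radians(-5.6); z=T[2,3]+.0065
a=ortho(T,p,(.5010,.2212),-5.6,.053,half=(65,65)); cv2.circle(a,(195,195),4,(255,0,0),1)
b=ortho(T,p,(.5010,.2212),-5.6,z,half=(65,65)); cv2.circle(b,(195,195),4,(255,0,0),1)
save("f",np.hstack([a,b]))
s=vision.get_image("scene")
q=world(s).reshape(-1,3); d=(q-[.5010,.2212,.053])*1000
l=np.c_[d[:,0]*np.cos(c)+d[:,1]*np.sin(c),-d[:,0]*np.sin(c)+d[:,1]*np.cos(c),d[:,2]]
l=l[(l[:,0]>-20)&(l[:,0]<30)&(abs(l[:,1])<30)&(l[:,2]>10)&(l[:,2]<50)]
for w in(l[l[:,1]>0],l[l[:,1]<0]): print(len(w),w.mean(0),w.max(0),w.min(0))
```

```text
[0.43755094 0.22896833 0.0703012 ] [1.79975002e+02 2.00027481e-02 1.74370991e+02] 0.03460669298399263 8.977622240781784 [ 0.31171526  0.42746219 -1.10127364]
11 [-5.91322726  8.4838409  23.88851484] [ 0.64939003 11.28252802 30.76666808] [-19.52044375   6.3277723   16.57359588]
11 [-8.9211526  -9.62027597 23.86896222] [ 0.91805369 -6.9428378  30.33853691] [-18.97558739 -10.81606992  17.44543239]
```

View pics/f.png

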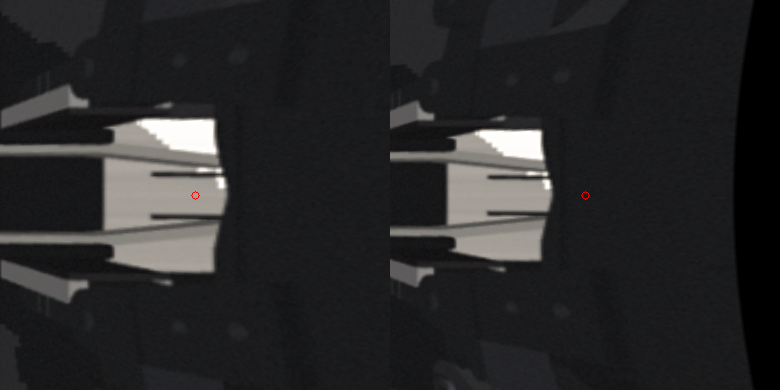

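Both tips are over the line ends and about 24 mm above the gauge. The wrist view cuts off just short of the tips, so I'll check the gap more precisely on the arm-top plane.

Run:
```python
from h import *
T=toolpose(); p=vision.get_image("wrist"); o=monitor.observe()
print(p["tool_from_camera"].round(3), T[:3,3], [o["opening"],monitor.observe()["gripper_force"]])
k=8; ims=[]
a=ortho(T,p,T[:2,3],-5.63,T[2,3]+.010,half=(60,25),k=k)
sub=a[:, (60+20)*k:(60+55)*k]
g=cv2.cvtColor(sub,cv2.COLOR_RGB2GRAY)
for x in (30,35,40,45,48): print(x,g[::4,(x-20)*k].tolist())
for i in range(5): cv2.line(sub,(0,i*10*k+5*k),(8,i*10*k+5*k),(255,0,0),1)
save("g",cv2.resize(sub,None,fx=2,fy=1.5))
```

```text
[[-0.001  0.96   0.281  0.072]
 [ 1.     0.001  0.    -0.001]
 [ 0.     0.281 -0.96  -0.144]
 [ 0.     0.     0.     1.   ]] [0.43747108 0.22892651 0.07025802] [0.034457992843457394, 8.97732987999916]
30 [27, 23, 29, 49, 67, 48, 36, 36, 22, 34, 106, 205, 255, 255, 253, 253, 253, 254, 245, 223, 206, 198, 177, 156, 152, 154, 149, 138, 133, 133, 133, 131, 116, 85, 81, 121, 157, 167, 166, 140, 85, 43, 65, 141, 157, 157, 159, 159, 159, 160, 161, 162, 162, 161, 159, 160, 158, 159, 159, 159, 159, 159, 148, 111, 58, 41, 108, 152, 162, 136, 98, 80, 97, 131, 135, 133, 133, 134, 143, 155, 159, 159, 158, 158, 158, 158, 159, 160, 160, 160, 162, 164, 164, 160, 143, 58, 29, 32, 36, 49]
35 [27, 33, 44, 47, 44, 41, 39, 39, 38, 41, 86, 221, 251, 254, 253, 253, 253, 253, 253, 253, 253, 253, 252, 252, 252, 253, 254, 246, 162, 135, 131, 133, 131, 114, 90, 84, 118, 157, 166, 140, 81, 42, 61, 118, 149, 157, 157, 159, 159, 160, 160, 160, 161, 162, 160, 159, 159, 159, 160, 160, 159, 159, 152, 118, 57, 41, 99, 144, 134, 98, 81, 96, 132, 134, 133, 133, 136, 143, 152, 158, 160, 159, 158, 159, 158, 158, 159, 160
[... 744 characters left out ...]
4, 142, 156, 157, 157, 157, 159, 160, 161, 162, 161, 160, 158, 158, 160, 160, 160, 160, 161, 158, 109, 56, 31, 44, 74, 81, 97, 125, 134, 135, 134, 136, 143, 152, 156, 157, 159, 159, 156, 151, 151, 151, 151, 152, 153, 154, 154, 156, 159, 161, 160, 143, 102, 46, 23, 22, 23]
48 [26, 27, 27, 27, 27, 26, 23, 27, 25, 27, 27, 27, 24, 23, 24, 27, 26, 25, 26, 26, 23, 24, 24, 23, 22, 21, 20, 21, 26, 30, 31, 30, 32, 41, 43, 47, 50, 80, 139, 187, 151, 73, 106, 191, 247, 255, 255, 255, 255, 204, 168, 160, 162, 162, 159, 157, 157, 156, 155, 153, 148, 142, 138, 95, 52, 29, 34, 51, 46, 46, 42, 38, 36, 33, 29, 26, 24, 25, 24, 24, 25, 26, 27, 26, 26, 26, 26, 28, 27, 28, 25, 26, 27, 26, 26, 24, 25, 26, 26, 26]
```

View pics/g.png

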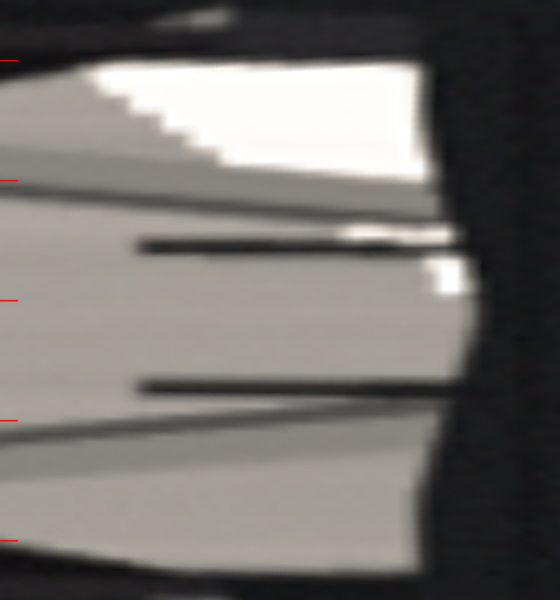

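The arm-top gap is 19.7 mm at x=30 and 17.2 mm at x=45. Extrapolated to the tips (x≈63) that gives about 14.2 mm, which agrees with the 34.3 mm opening. The arms also frame the two lines (crop rows 245 and 390) symmetrically, so I'll hand in.

```bash
python3 -c "
from station import sign_off; print(sign_off())"
```

```text
the job is handed in; nothing more can be done
None
```

I shut the lid gently and handed the job in with the steel tweezers held level about 24 mm above the gauge lines, tip gap measured at about 14 mm; the sign-off gave no verdict.

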